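Draw the sprung gate and let the bronze slug roll out

TASK

Let the cylindrical bronze slug out of the feed rack for the next melt: pull the sprung gate of its lane by its upright paddle all the way out to the stop, and keep it open until the slug has rolled down into the pan by itself. Then ease that gate fully home again, without letting it snap shut. Do not touch the slug, keep the ball waiting in its own lane, and leave the other things on the bench alone.

Things in the scene. Friction and masses are not known exactly. Their poses are not given: they have to be found in the camera images.
- rack: Fixed steel feed rack, 400 x 150 mm. Two open-topped lanes, 54 mm wide, middles at y = +31 and -31 mm, slope down 12 degrees to a pan in front. Origin on the bench under the gate line, midway between the lanes; x runs up the lanes, away from the robot (yaw within 0.35 rad), y to the left lane, z up. Lane walls rise from 85 mm above the bench at the pan to 130 mm at the rear (x = 0.18 m).
- gate_left (a joint): Draw of the left lane's gate in m: 0 home (lane blocked), 0.060 out at its stop; the paddle is pulled straight out along the rack's +y. A spring pulls it home with 4 N at 0, rising to 9 N at the stop; let go, it snaps shut. The lane is clear for the slug beyond about 0.045; the slug then takes about 1 s to roll into the pan and rest.
- gate_right (a joint): The same for the right lane's gate: it is pulled straight out along the rack's -y.
- gate_left_grip (a point): Point in the left gate's paddle, 20 mm below its top, moving with it: upright aluminium plate 44 mm wide (rack's x), 14 mm thick (rack's y), from 55 to 140 mm above the bench. At home the point is at x -4, y +122, z 120 mm in the rack's frame. A rod at 65 mm height and a spring housing (80 mm high, out to y = 88 mm) join it to the rack; above them both faces are free.
- gate_right_grip (a point): The same on the right gate's paddle; at home at x = -4, y = -122, z = 120 mm in the rack's frame.
- slug_center (a point): Centre of the bronze slug: a loose cylinder 46 mm in diameter and 46 mm long, 0.62 kg, lying across one of the two lanes (which one varies) against its gate.
- ball_center (a point): Centre of the bronze ball, 46 mm in diameter, 0.43 kg, lying against the gate of the other lane.
- pigeon: Bystander: plaster pigeon figure about 175 mm long, 117 mm high, on a round foot, loose; origin under the foot.
- brush_jar: Bystander: green glass jar 72 mm in diameter with brushes, about 180 mm high in all, loose; origin under its middle.
- mould_half: Bystander: plaster mould half 130 x 90 x 58 mm, loose; origin under its middle.
- pan_center (a point): Middle of the catch pan's floor, 15 mm above the bench and 90 mm in front (-x) of the rack's origin; the pan measures 122 mm along the rack's x and 124 mm along its y inside, its rim is 62 mm above the bench, and it serves both lanes.
Mind the look-alikes: they are no part of the job. Leave any red look-alike of the part that bears slug_center alone.

How it is judged:
By the outcome, as a careful person would: the job done as asked, in the order asked, and still so for the second after the job is handed in, with the robot touching nothing.
It also fails if it takes over 32 s, if anything falls off the work surface, if the arm or the gripper's body presses on something with over 40 N, if the wrist force passes 120 N, or if a joint passes its speed limit or range.

ROBOT

A 7-joint arm with a two-finger parallel gripper is mounted at the origin on the work surface. World frame = base frame: x ahead of the robot, y to its left, z up, the work surface at z = 0. Lengths are in mm, angles in rad, forces in N, time in s.
With the tool pointing down it reaches from about 425 to 925 mm from the base axis. Payload 6.8 kg.
Tool frame: the origin (TCP) lies on the centre line of the jaws, within the pads' length; the fingertips stand 22 mm ahead of it and the grasp point (between the pads) lies 3 mm ahead of it; z points along the fingers, y is the line along which they close (so a half turn about z gives the same grasp; the last joint's range is limited). The gripper opens to 88 mm and grips with 3 to 60 N. Pads are 20 mm wide; open, the fingers measure 115 mm over their backs; the gripper's body (75 mm by 178 mm) begins 61 mm behind the grasp point.
Start: joints at [-1.213, 0.477, 0.022, 1.555, -0.011, 1.109, -0.083], TCP at [303.167, 603.107, 209.264] pointing down, gripper open.
Joint ranges: [-2.96, 2.96], [-0.34, 2.1], [-1.41, 1.46], [0.24, 2.44], [-1.37, 4.51], [0.17, 1.92], [-2.96, 2.96]. Speed limits (rad/s): [2.39, 2.39, 3.14, 3.14, 3.14, 3.14, 3.14].

INTERFACE

Orientations are given as a unit quaternion [w, x, y, z].
In Python, from workcell import manip gives the robot as it stands.
- The arm moves only by the tool arm_command, never from a script. Its argument "motion" is a list of rows, each an object with "jaw": the opening, from 0 (shut) to 1 (fully open); "travel": the shift along the tool's x, y, z normalised to -1 to 1, where 1 is 0.25 m, a list of three; "angular": the turn, a rotation vector about the tool's x, y, z normalised to -1 to 1, where 1 is 180 degrees, a list of three. A call has 1 to 8 rows; each row is the pose to reach, as a shift and turn from the pose commanded when the call began, along the tool's axes at that moment, turning the shorter way round; what a row does not reach only later rows make up. A row lasts 1/12 s, in which the tool goes at most 41.7 mm and 7.16 degrees, less where a joint would pass 70% of its speed; a pose out of reach is approached as far as the arm can. A call with a number of a shift or a turn outside -1 to 1 is refused whole. A call with a gripper value outside its range is refused whole. The fingers move at their own pace and stop on an object; "force" is the grip in N (left out, the last holds). Time passes only in rows, so rows that repeat a pose let the fingers close. It gives the time, the measured TCP pose, the force, the opening and the grip force at its end, in the units of the state.
- manip.state(): the state, without advancing time (a new reading comes with each control period).
- manip.camera(name): name is "scene" or "top" or "wrist"; returns a dict with "color" (480x640x3 uint8, blue, green, red), "vertical_fov" (degrees; the focal length in pixels is half the picture's height over the tangent of half this angle, whatever the lens; pixels are square), "cx", "cy" (the principal point, pixels), "extrinsics" (4x4, takes a point from world to camera coordinates); the wrist camera has in their place "mount" (4x4, takes a point from camera to tool coordinates, whose origin is the TCP and whose axes are the flange's). Camera axes: x right, y down, z forward; pixel columns grow to the right and rows downward; lengths in mm; the calibration is good to about 2 mm. The wrist camera is an equidistant fisheye: a pixel r from the principal point sees the ray r / f radians off the axis. A picture is of the moment at which its call begins: read the wrist's pose just before it. There is no depth.
- manip.finish_job(): hands the job in; it is judged then, once.
The state is a dict: "t": time; "joint_pos": joint angles; "qvel": joint speeds; "joint_torque": joint torques, N m; "tcp_pos": TCP position; "ee_rot": TCP orientation; "wrist_force": force on the tool from outside, world axes, zero at the start; "wrist_torque": the same for the moment, N m; "gripper_width": finger opening in mm; "gripper_force": force on a finger pad.
Only numpy, scipy, OpenCV 4.12 (cv2) and the standard library are available. Lean on these libraries where they do the work, as an engineer would, in place of code of your own. Each camera call takes 0.05 s, during which the arm holds its last target. There are 200 camera calls.

## Working session

There is one attempt and no reset: what is moved stays moved. The work goes in short steps, Python scripts to look and compute and a tool call to move; the robot and the scene stay as the last step left them, time stands still between calls to the robot, and variables do not carry over. Pictures are saved under pics/ and viewed, at most 10 in all, crops included, and the job is handed in when it is done.

Besides the shell and the picture viewer there is one more tool, called after "Request:" as name(argument=value, ...), one argument or row to a line, values as JSON. arm_command: Moves the arm, as the interface text tells. Its arguments: {"type":"object","properties":{"motion":{"type":"array","items":{"type":"object","properties":{"jaw":{"type":"number"},"travel":{"type":"array","items":{"type":"number"}},"angular":{"type":"array","items":{"type":"number"}}}}},"force":{"type":"number"}},"required":["motion"]}

```bash
mkdir -p pics; python3 - <<'E'
from workcell import manip
import cv2,pickle
d={}
for n in("scene","top"):
    c=manip.camera(n);d[n]=c;cv2.imwrite(f"pics/{n}0.png",c["color"]);print(n,c["vertical_fov"],c["cx"],c["cy"],c["extrinsics"])
pickle.dump(d,open("cams.pkl","wb"));s=manip.state();print(s["t"],s["tcp_pos"],s["ee_rot"],s["gripper_width"])
E
```

```text
scene 54.53245038156134 325.83224118775803 239.81580435757505 [[ 5.42612387e-01  8.39904242e-01  1.15179053e-02 -3.09813654e+02]
 [ 5.47195831e-01 -3.43040965e-01 -7.63478630e-01 -1.92227701e+02]
 [-6.37297827e-01  4.20575512e-01 -6.45730377e-01  1.76137989e+03]
 [ 0.00000000e+00  0.00000000e+00  0.00000000e+00  1.00000000e+00]]
top 48.70328756359704 325.351193278874 241.85973020517235 [[-1.47447844e-02 -9.99876210e-01 -5.49148143e-03  3.52020890e+01]
 [-9.97272150e-01  1.51031954e-02 -7.22506205e-02  5.60518857e+02]
 [ 7.23246155e-02  4.41118167e-03 -9.97371391e-01  1.37509397e+03]
 [ 0.00000000e+00  0.00000000e+00  0.00000000e+00  1.00000000e+00]]
0.1 [302.92371779 602.58635491 208.40069766] [-1.26741524e-04  2.30799470e-01  9.73001004e-01 -7.96876271e-04] 87.45576134757171
```

View pics/scene0.png

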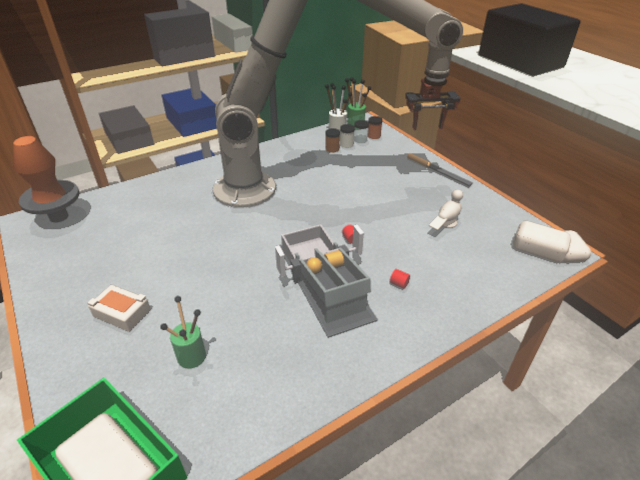

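View pics/top0.png

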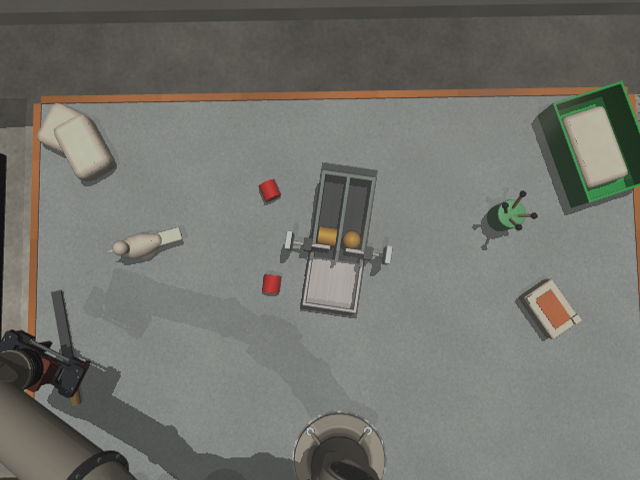

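The scene picture shows the rack with the pan toward the robot, a slug-like shape at about (335,258), a ball at (314,265) and paddles at (358,240) and (281,260). The top picture shows the slug at (327,236) in the left lane, the ball at (352,241), the left paddle at (289,242) and the right paddle at (388,255). Look-alikes are the red cylinders at top (270,190) and (271,284), and the ball. I choose the bronze cylinder in the left lane and check it in a close crop.

```bash
python3 - <<'E'
import cv2,pickle,numpy as np
d=pickle.load(open("cams.pkl","rb"))
a=cv2.resize(d["top"]["color"][155:325,270:410],None,fx=3.5,fy=3.5,interpolation=cv2.INTER_CUBIC)
b=cv2.resize(d["scene"]["color"][215:335,265:385],None,fx=2.5,fy=2.5,interpolation=cv2.INTER_CUBIC)
o=np.zeros((595,800,3),np.uint8);o[:a.shape[0],:a.shape[1]]=a[:595];o[:b.shape[0],495:495+b.shape[1]]=b
cv2.imwrite("pics/crop1.png",o)
E
```

```text
(no output)
```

View pics/crop1.png

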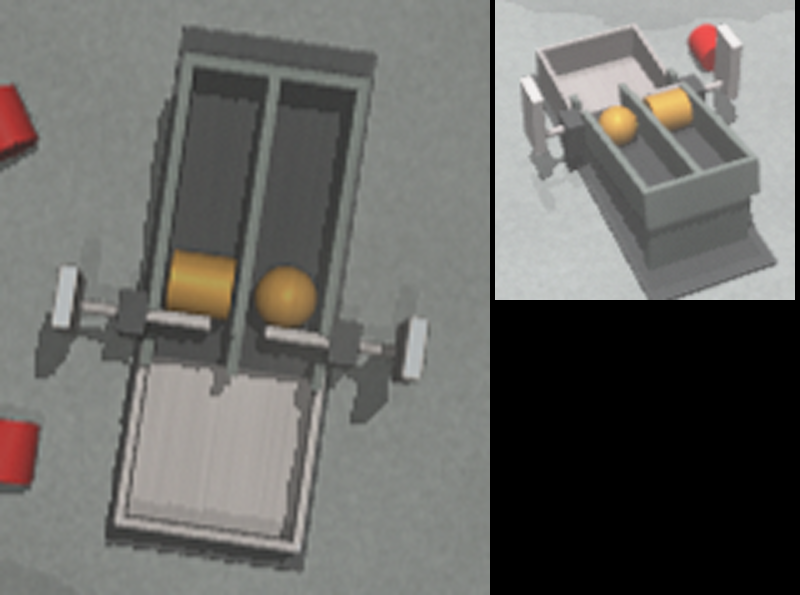

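The crop confirms the bronze cylinder at crop (202,284) in the left lane and the ball at (286,296) in the right one. So the gate to pull is the left one, whose paddle top is at crop (66,297). Next I fit the rack pose.

```bash
cat > h.py <<'E'
import numpy as np,pickle
from scipy.spatial.transform import Rotation as R
def proj(c,P):
    q=c["extrinsics"]@np.append(P,1);f=240/np.tan(np.radians(c["vertical_fov"]/2))
    return np.array([c["cx"]+f*q[0]/q[2],c["cy"]+f*q[1]/q[2]])
def r2w(p,r): 
    c,s=np.cos(p[2]),np.sin(p[2]);return np.array([p[0]+c*r[0]-s*r[1],p[1]+s*r[0]+c*r[1],r[2]])
E
python3 - <<'E'
from h import *
from scipy.optimize import least_squares
d=pickle.load(open("cams.pkl","rb"))
T=lambda u,v:(u/3.5+270-.35,v/3.5+155-.35);S=lambda u,v:((u-495)/2.5+265-.3,v/2.5+215-.3)
obs=[("top",T(66,297),(-4,122,140)),("top",T(417,349),(-4,-122,140)),("top",T(117,527),(-155,66,62)),("top",T(301,552),(-155,-66,62)),
("top",T(184,55),(184,62,130)),("top",T(370,78),(184,-62,130)),
("scene",S(728,29),(-4,122,140)),("scene",S(531,80),(-4,-122,140)),("scene",S(757,160),(184,62,130)),("scene",S(645,190),(184,-62,130)),
("top",T(202,284),(30,31,90))]
f=lambda p:np.concatenate([proj(d[n],r2w(p,r))-u for n,u,r in obs])
s=least_squares(f,[620,-10,-.1],loss="soft_l1",x_scale=[10,10,.1]);print(s.x);print(f(s.x).reshape(-1,2).round(1))
print(r2w(s.x,(-4,122,120)),r2w(s.x,(-4,182,120)))
from workcell import manip
st=manip.state();print(st["tcp_pos"],st["ee_rot"]);q=np.array(st["ee_rot"]);print(R.from_quat(q[[1,2,3,0]]).as_matrix().round(4))
E
```

```text
[ 5.40333151e+02 -4.49211378e+00 -1.58195476e-01]
[[-0.7  1.6]
 [-0.5  1.2]
 [ 0.1  0.1]
 [-0.8  0.5]
 [ 1.5 -1.3]
 [-1.5 -0.8]
 [-1.   1.6]
 [-1.   2.7]
 [-1.  -1. ]
 [ 0.6  0.6]
 [-0.1 -1.5]]
[555.60254771 116.61463878 120.        ] [565.05473609 175.86542894 120.        ]
[302.92371779 602.58635491 208.40069766] [-1.26741524e-04  2.30799470e-01  9.73001004e-01 -7.96876271e-04]
[[-8.935e-01  4.491e-01 -6.000e-04]
 [ 4.491e-01  8.935e-01 -1.500e-03]
 [-1.000e-04 -1.600e-03 -1.000e+00]]
```

Request:
arm_command(
  motion=[
    {"travel":[-0.892,-0.64,0],"angular":[0,0,0],"jaw":0.7},
    {"travel":[-0.892,-0.64,0],"angular":[0,0,0],"jaw":0.7},
    {"travel":[-0.892,-0.64,0],"angular":[0,0,0],"jaw":0.7},
    {"travel":[-0.892,-0.64,0],"angular":[0,0,0],"jaw":0.7},
    {"travel":[-0.892,-0.64,0],"angular":[0,0,0],"jaw":0.7},
    {"travel":[-0.892,-0.64,0],"angular":[0,0,0],"jaw":0.7},
    {"travel":[-0.892,-0.64,0],"angular":[0,0,0],"jaw":0.7},
    {"travel":[-0.892,-0.64,0],"angular":[0,0,0],"jaw":0.7},
  ],
)

```text
t: 0.77
tcp_pos: [434.2, 353.1, 209.2]
ee_rot: [0.001, 0.235, 0.972, -0.001]
wrist_force: [0.8, -0.5, -1.2]
gripper_width: 61.6
gripper_force: 0.0
```

Request:
arm_command(
  motion=[
    {"travel":[-0.892,-0.64,-0.04],"angular":[0,0,-0.098],"jaw":0.7},
    {"travel":[-0.892,-0.64,-0.04],"angular":[0,0,-0.098],"jaw":0.7},
    {"travel":[-0.892,-0.64,-0.04],"angular":[0,0,-0.098],"jaw":0.7},
    {"travel":[-0.892,-0.64,-0.04],"angular":[0,0,-0.098],"jaw":0.7},
    {"travel":[-0.892,-0.64,-0.04],"angular":[0,0,-0.098],"jaw":0.7},
    {"travel":[-0.892,-0.64,-0.04],"angular":[0,0,-0.098],"jaw":0.7},
    {"travel":[-0.892,-0.64,-0.04],"angular":[0,0,-0.098],"jaw":0.7},
    {"travel":[-0.892,-0.64,-0.04],"angular":[0,0,-0.098],"jaw":0.7},
  ],
)

```text
t: 1.43
tcp_pos: [560.6, 109.6, 219.5]
ee_rot: [0.001, 0.084, 0.996, -0.001]
wrist_force: [0.1, 0.5, 0.0]
gripper_width: 61.6
gripper_force: 0.0
```

```bash
cat > w.py <<'E'
from h import *
import cv2,sys
from workcell import manip
st=manip.state();c=manip.camera("wrist");c["st"]=st;pickle.dump(c,open("w.pkl","wb"))
cv2.imwrite(f"pics/{sys.argv[1]}.png",c["color"]);q=np.array(st["ee_rot"]);M=R.from_quat(q[[1,2,3,0]]).as_matrix()
print(st["t"],st["tcp_pos"],M.round(3).tolist(),st["gripper_width"],st["wrist_force"],c["vertical_fov"],c["cx"],c["cy"],c["mount"])
E
python3 w.py w1
```

```text
1.4333 [560.580979   109.62717755 219.46654354] [[-0.986, 0.167, 0.002], [0.167, 0.986, -0.003], [-0.002, -0.003, -1.0]] 61.56906344899305 [0.11310312 0.54632575 0.02249504] 65.70646984690485 322.0394177759091 238.4830049231567 [[ 2.57440061e-04 -9.52134527e-01 -3.05679204e-01  8.36455606e+01]
 [ 9.99999936e-01  1.69719316e-04  3.13545776e-04 -5.22567478e-01]
 [-2.46658094e-04 -3.05679265e-01  9.52134510e-01 -1.75529551e+02]
 [ 0.00000000e+00  0.00000000e+00  0.00000000e+00  1.00000000e+00]]
```

View pics/w1.png

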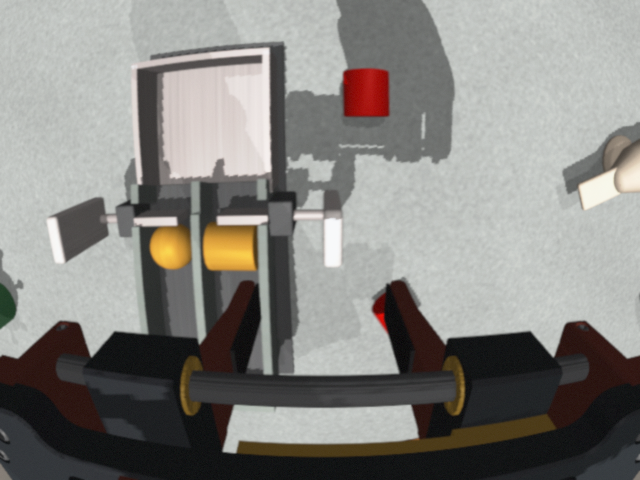

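The wrist picture shows the left paddle's top face as a white strip (325–341, 218–266) with its centre near (333,242). The right paddle's top is near (57,240), the slug at (231,248), and a red cylinder lies between the fingers but on the bench.

```bash
cat > ray.py <<'E'
from h import *
c=pickle.load(open("w.pkl","rb"));st=c["st"];q=np.array(st["ee_rot"]);M=R.from_quat(q[[1,2,3,0]]).as_matrix()
f=240/np.tan(np.radians(c["vertical_fov"]/2));m=c["mount"]
def hit(u,v,z):
    a=np.array([u-c["cx"],v-c["cy"]]);r=np.hypot(*a);t=r/f
    d=np.append(a/r*np.sin(t),np.cos(t));o=M@m[:3,3]+st["tcp_pos"];d=M@m[:3,:3]@d
    return o+d*(z-o[2])/d[2]
E
python3 - <<'E'
from ray import *
P={}
for n,u,v,z in [("tl",325,218,140),("tr",341,218,140),("bl",325,266,140),("br",341,266,140),("c",333,242,140),("R",56,241,140),("panRo",271,49,62),("panLo",133,66,62)]:
    P[n]=hit(u,v,z);print(n,P[n].round(1))
g=P["c"];r=P["R"];print("sep",np.hypot(*(g-r)[:2]),"yaw",np.arctan2(-(g-r)[0]*-1,(g-r)[1])*-1)
E
```

```text
tl [544.2 113.9 140. ]
tr [546.1 125.  140. ]
bl [580.3 107.8 140. ]
br [582.3 119.5 140. ]
c [562.8 116.6 140. ]
R [ 522.4 -122.   140. ]
panRo [403.5  89.7  62. ]
panLo [383.1 -44.4  62. ]
sep 242.00946322794468 yaw -0.16773757495084501
```

Request:
arm_command(
  motion=[
    {"travel":[0.003,0.028,0.13],"angular":[0,0,0],"jaw":0.7},
    {"travel":[0.003,0.028,0.2],"angular":[0,0,0],"jaw":0.7},
    {"travel":[0.003,0.028,0.28],"angular":[0,0,0],"jaw":0.7},
    {"travel":[0.003,0.028,0.34],"angular":[0,0,0],"jaw":0.7},
    {"travel":[0.003,0.028,0.386],"angular":[0,0,0],"jaw":0.7},
    {"travel":[0.003,0.028,0.386],"angular":[0,0,0],"jaw":0.7},
  ],
)

```text
t: 1.98
tcp_pos: [556.0, 125.4, 120.2]
ee_rot: [-0.002, 0.078, 0.997, -0.001]
wrist_force: [-0.0, 0.6, -0.3]
gripper_width: 61.3
gripper_force: 0.0
```

```bash
python3 w.py w2
```

```text
1.9833 [556.02326371 125.39109385 120.19441986] [[-0.988, 0.155, -0.005], [0.155, 0.988, -0.001], [0.004, -0.001, -1.0]] 61.305441973949385 [-0.002244    0.59303172 -0.31016025] 65.70646984690485 322.0394177759091 238.4830049231567 [[ 2.60676376e-04 -9.52133759e-01 -3.05681595e-01  8.36524675e+01]
 [ 9.99999940e-01  1.77985711e-04  2.98382885e-04 -5.28776104e-01]
 [-2.29693462e-04 -3.05681655e-01  9.52133748e-01 -1.75533643e+02]
 [ 0.00000000e+00  0.00000000e+00  0.00000000e+00  1.00000000e+00]]
```

View pics/w2.png

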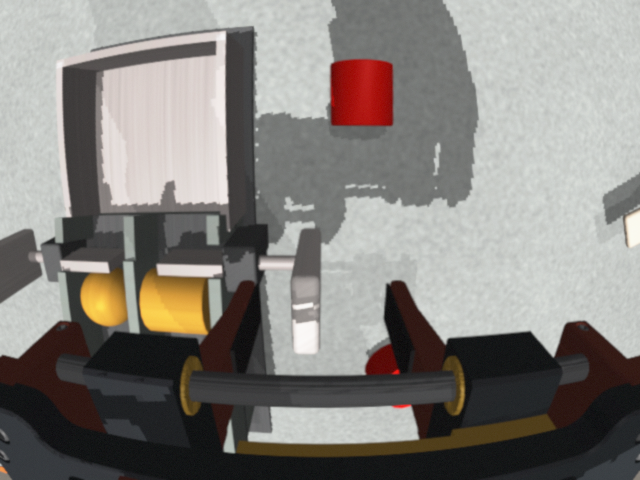

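The picture shows the paddle between the open fingers, its top face running from about (293,308) to (318,352) with a gripper shadow across it. It sits left of the jaw centre line, at column about 322.

```bash
python3 - <<'E'
from ray import *
for u,v in [(293,308),(319,308),(293,352),(318,352),(306,322)]:print(hit(u,v,140).round(1), (M.T@(hit(u,v,140)-st["tcp_pos"])).round(1))
import cv2
o=cv2.resize(c["color"][210:370,230:420],None,fx=4,fy=3.7,interpolation=cv2.INTER_CUBIC)
cv2.imwrite("pics/w2c.png",o)
from workcell import manip;print(manip.state()["tcp_pos"])
E
```

```text
[554.9 111.1 140. ] [ -1.  -14.3 -19.8]
[556.8 123.4 140. ] [ -1.   -1.9 -19.8]
[580.1 106.3 140. ] [-26.7 -15.2 -19.9]
[581.9 118.8 140. ] [-26.5  -2.5 -19.9]
[563.5 115.9 140. ] [ -8.7  -8.2 -19.8]
[557.06024436 125.18974969 121.68090962]
```

View pics/w2c.png

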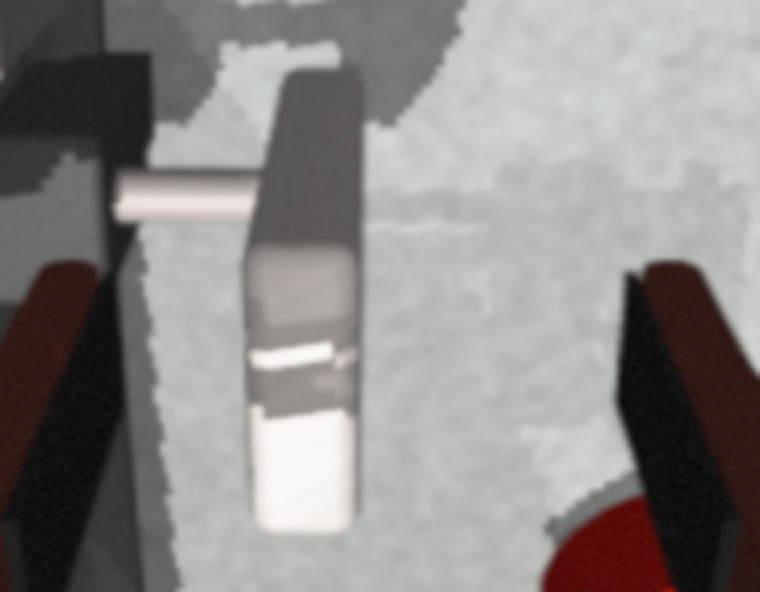

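The crop shows the full top face, crop rows 250–530 and columns 250–358, so the paddle's centre is about 8 mm to the −y side of the TCP. I shift the tool before closing.

Request:
arm_command(
  motion=[
    {"travel":[-0.01,-0.03,0],"angular":[0,0,-0.002],"jaw":0.7},
    {"travel":[-0.01,-0.03,0],"angular":[0,0,-0.002],"jaw":0.7},
    {"travel":[-0.01,-0.03,0],"angular":[0,0,-0.002],"jaw":0.7},
    {"travel":[-0.01,-0.03,0],"angular":[0,0,-0.002],"jaw":0.7},
    {"travel":[-0.01,-0.03,0],"angular":[0,0,-0.002],"jaw":0.7},
  ],
)

```text
t: 2.45
tcp_pos: [559.9, 116.2, 123.4]
ee_rot: [0.0, 0.076, 0.997, 0.0]
wrist_force: [0.6, 0.4, 0.5]
gripper_width: 61.4
gripper_force: 0.0
```

Request:
arm_command(
  motion=[
    {"travel":[0,0,0],"angular":[0,0,0.003],"jaw":0.3},
    {"travel":[0,0,0],"angular":[0,0,0.003],"jaw":0.15},
    {"travel":[0,0,0],"angular":[0,0,0.003],"jaw":0},
    {"travel":[0,0,0],"angular":[0,0,0.003],"jaw":0},
    {"travel":[0,0,0],"angular":[0,0,0.003],"jaw":0},
    {"travel":[0,0,0],"angular":[0,0,0.003],"jaw":0},
    {"travel":[0,0,0],"angular":[0,0,0.003],"jaw":0},
  ],
  force=35,
)

```text
t: 3.03
tcp_pos: [559.5, 116.1, 122.7]
ee_rot: [-0.0, 0.08, 0.997, -0.0]
wrist_force: [0.4, -0.6, 0.4]
gripper_width: 18.3
gripper_force: 0.0
```

Request:
arm_command(
  motion=[
    {"travel":[0,0,0],"angular":[0,0,0],"jaw":0},
    {"travel":[0,0,0],"angular":[0,0,0],"jaw":0},
    {"travel":[0,0,0],"angular":[0,0,0],"jaw":0},
  ],
)

```text
t: 3.28
tcp_pos: [559.7, 116.7, 122.7]
ee_rot: [0.0, 0.08, 0.997, 0.0]
wrist_force: [0.5, 1.8, -1.0]
gripper_width: 13.4
gripper_force: 35.0
```

Gripped at 35 N with the paddle's 14 mm thickness between the pads. Now I pull.

Request:
arm_command(
  motion=[
    {"travel":[0,0.03,0],"angular":[0,0,0],"jaw":0},
    {"travel":[0,0.06,0],"angular":[0,0,0],"jaw":0},
    {"travel":[0,0.09,0],"angular":[0,0,0],"jaw":0},
    {"travel":[0,0.12,0],"angular":[0,0,0],"jaw":0},
    {"travel":[0,0.15,0],"angular":[0,0,0],"jaw":0},
    {"travel":[0,0.18,0],"angular":[0,0,0],"jaw":0},
    {"travel":[0,0.21,0],"angular":[0,0,0],"jaw":0},
    {"travel":[0,0.235,0],"angular":[0,0,0],"jaw":0},
  ],
)

```text
t: 3.95
tcp_pos: [568.5, 170.7, 122.7]
ee_rot: [-0.001, 0.082, 0.997, -0.002]
wrist_force: [-2.4, -8.9, 5.4]
gripper_width: 13.1
gripper_force: 35.0
```

Request:
arm_command(
  motion=[
    {"travel":[0,0.004,0],"angular":[0,0,0],"jaw":0},
    {"travel":[0,0.008,0],"angular":[0,0,0],"jaw":0},
    {"travel":[0,0.008,0],"angular":[0,0,0],"jaw":0},
    {"travel":[0,0.008,0],"angular":[0,0,0],"jaw":0},
  ],
)

```text
t: 4.28
tcp_pos: [568.7, 172.4, 122.6]
ee_rot: [-0.001, 0.082, 0.997, -0.002]
wrist_force: [-2.2, -8.2, 4.7]
gripper_width: 13.6
gripper_force: 35.0
```

Request:
arm_command(
  motion=[
    {"travel":[0,0.008,0],"angular":[0,0,0],"jaw":0},
    {"travel":[0,0.016,0],"angular":[0,0,0],"jaw":0},
    {"travel":[0,0.022,0],"angular":[0,0,0],"jaw":0},
    {"travel":[0,0.022,0],"angular":[0,0,0],"jaw":0},
  ],
)

```text
t: 4.62
tcp_pos: [569.3, 176.0, 122.7]
ee_rot: [-0.001, 0.082, 0.997, -0.004]
wrist_force: [-4.1, -11.6, 8.4]
gripper_width: 13.1
gripper_force: 35.0
```

Request:
arm_command(
  motion=[
    {"travel":[0,0.01,0],"angular":[0,0,0],"jaw":0},
    {"travel":[0,0.01,0],"angular":[0,0,0],"jaw":0},
    {"travel":[0,0.01,0],"angular":[0,0,0],"jaw":0},
    {"travel":[0,0.01,0],"angular":[0,0,0],"jaw":0},
    {"travel":[0,0.01,0],"angular":[0,0,0],"jaw":0},
    {"travel":[0,0.01,0],"angular":[0,0,0],"jaw":0},
    {"travel":[0,0.01,0],"angular":[0,0,0],"jaw":0},
    {"travel":[0,0.01,0],"angular":[0,0,0],"jaw":0},
  ],
)

```text
t: 5.28
tcp_pos: [569.4, 176.0, 122.6]
ee_rot: [-0.002, 0.083, 0.997, -0.005]
wrist_force: [-4.9, -15.9, 9.7]
gripper_width: 13.5
gripper_force: 35.1
```

```bash
python3 w.py w3
```

```text
5.2833 [569.35174532 176.03476298 122.6256447 ] [[-0.986, 0.165, -0.005], [0.165, 0.986, -0.009], [0.003, -0.01, -1.0]] 13.479101153895696 [ -4.85884767 -15.88388358   9.68727618] 65.70646984690485 322.0394177759091 238.4830049231567 [[ 2.49523943e-04 -9.52133876e-01 -3.05681238e-01  8.36467053e+01]
 [ 9.99999939e-01  1.63073793e-04  3.08346845e-04 -5.23852126e-01]
 [-2.43738878e-04 -3.05681296e-01  9.52133859e-01 -1.75528543e+02]
 [ 0.00000000e+00  0.00000000e+00  0.00000000e+00  1.00000000e+00]]
```

View pics/w3.png

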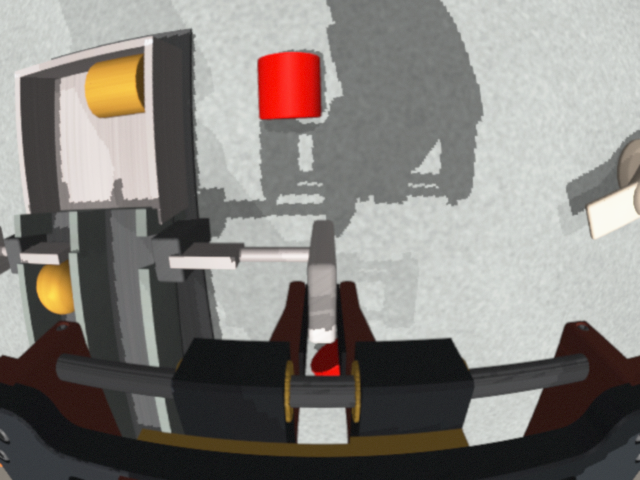

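The picture shows the gate at its stop (no further travel, with the force above the spring's), the slug at rest in the pan at (115,85) and the ball held at (57,288). Now I ease the gate home.

Request:
arm_command(
  motion=[
    {"travel":[0,-0.017,0],"angular":[0,0,0],"jaw":0},
    {"travel":[0,-0.034,0],"angular":[0,0,0],"jaw":0},
    {"travel":[0,-0.051,0],"angular":[0,0,0],"jaw":0},
    {"travel":[0,-0.068,0],"angular":[0,0,0],"jaw":0},
    {"travel":[0,-0.085,0],"angular":[0,0,0],"jaw":0},
    {"travel":[0,-0.102,0],"angular":[0,0,0],"jaw":0},
    {"travel":[0,-0.119,0],"angular":[0,0,0],"jaw":0},
    {"travel":[0,-0.136,0],"angular":[0,0,0],"jaw":0},
  ],
)

```text
t: 6.0
tcp_pos: [564.6, 147.3, 122.7]
ee_rot: [-0.001, 0.081, 0.997, -0.002]
wrist_force: [-1.7, -5.1, 3.5]
gripper_width: 13.5
gripper_force: 35.0
```

Request:
arm_command(
  motion=[
    {"travel":[0,-0.017,0],"angular":[0,0,0],"jaw":0},
    {"travel":[0,-0.034,0],"angular":[0,0,0],"jaw":0},
    {"travel":[0,-0.051,0],"angular":[0,0,0],"jaw":0},
    {"travel":[0,-0.068,0],"angular":[0,0,0],"jaw":0},
    {"travel":[0,-0.085,0],"angular":[0,0,0],"jaw":0},
    {"travel":[0,-0.1,0],"angular":[0,0,0],"jaw":0},
    {"travel":[0,-0.11,0],"angular":[0,0,0],"jaw":0},
    {"travel":[0,-0.115,0],"angular":[0,0,0],"jaw":0},
  ],
)

```text
t: 6.67
tcp_pos: [560.4, 121.4, 122.7]
ee_rot: [-0.0, 0.081, 0.997, -0.0]
wrist_force: [-0.4, -4.6, 1.8]
gripper_width: 13.6
gripper_force: 35.0
```

Request:
arm_command(
  motion=[
    {"travel":[0,-0.008,0],"angular":[0,0,0],"jaw":0},
    {"travel":[0,-0.014,0],"angular":[0,0,0],"jaw":0},
    {"travel":[0,-0.02,0],"angular":[0,0,0],"jaw":0},
    {"travel":[0,-0.024,0],"angular":[0,0,0],"jaw":0},
    {"travel":[0,-0.024,0],"angular":[0,0,0],"jaw":0},
    {"travel":[0,-0.024,0],"angular":[0,0,0],"jaw":0},
  ],
)

```text
t: 7.17
tcp_pos: [559.7, 116.8, 122.7]
ee_rot: [0.0, 0.08, 0.997, 0.0]
wrist_force: [0.7, -1.6, -0.4]
gripper_width: 13.4
gripper_force: 35.0
```

Request:
arm_command(
  motion=[
    {"travel":[0,-0.006,0],"angular":[0,0,0],"jaw":0},
    {"travel":[0,-0.006,0],"angular":[0,0,0],"jaw":0},
    {"travel":[0,-0.006,0],"angular":[0,0,0],"jaw":0},
    {"travel":[0,-0.006,0],"angular":[0,0,0],"jaw":0},
  ],
)

```text
t: 7.5
tcp_pos: [559.7, 116.6, 122.8]
ee_rot: [0.0, 0.08, 0.997, 0.001]
wrist_force: [1.4, 6.0, -4.4]
gripper_width: 13.4
gripper_force: 35.0
```

The gate is home against its stop: no further travel, and the reaction force has reversed. I release it and lift.

Request:
arm_command(
  motion=[
    {"travel":[0,0.003,0],"angular":[0,0,0],"jaw":0.2},
    {"travel":[0,0.004,0],"angular":[0,0,0],"jaw":0.4},
    {"travel":[0,0.004,0],"angular":[0,0,0],"jaw":0.6},
    {"travel":[0,0.004,0],"angular":[0,0,0],"jaw":0.6},
    {"travel":[0,0.004,0],"angular":[0,0,0],"jaw":0.6},
    {"travel":[0,0.004,0],"angular":[0,0,0],"jaw":0.6},
  ],
)

```text
t: 8.0
tcp_pos: [559.5, 115.3, 122.8]
ee_rot: [-0.0, 0.081, 0.997, -0.0]
wrist_force: [0.5, 0.3, -0.8]
gripper_width: 47.5
gripper_force: 0.0
```

Request:
arm_command(
  motion=[
    {"travel":[0,0,-0.08],"angular":[0,0,0],"jaw":0.6},
    {"travel":[0,0,-0.18],"angular":[0,0,0],"jaw":0.6},
    {"travel":[0,0,-0.3],"angular":[0,0,0],"jaw":0.6},
    {"travel":[0,0,-0.4],"angular":[0,0,0],"jaw":0.6},
    {"travel":[0,0,-0.4],"angular":[0,0,0],"jaw":0.6},
    {"travel":[0,0,-0.4],"angular":[0,0,0],"jaw":0.6},
    {"travel":[0,0,-0.4],"angular":[0,0,0],"jaw":0.6},
  ],
)

```text
t: 8.58
tcp_pos: [559.0, 115.4, 222.1]
ee_rot: [-0.0, 0.081, 0.997, -0.0]
wrist_force: [-0.3, -0.6, -0.9]
gripper_width: 52.6
gripper_force: 0.0
```

```bash
python3 w.py w4
```

```text
8.5833 [558.97988801 115.41523748 222.10081815] [[-0.987, 0.161, -0.001], [0.161, 0.987, -0.0], [0.001, -0.0, -1.0]] 52.62018434650713 [-0.27837309 -0.58804406 -0.85948312] 65.70646984690485 322.0394177759091 238.4830049231567 [[ 2.61208352e-04 -9.52134250e-01 -3.05680065e-01  8.36491160e+01]
 [ 9.99999938e-01  1.75994692e-04  3.06326032e-04 -5.25679877e-01]
 [-2.37865437e-04 -3.05680126e-01  9.52134236e-01 -1.75532375e+02]
 [ 0.00000000e+00  0.00000000e+00  0.00000000e+00  1.00000000e+00]]
```

View pics/w4.png

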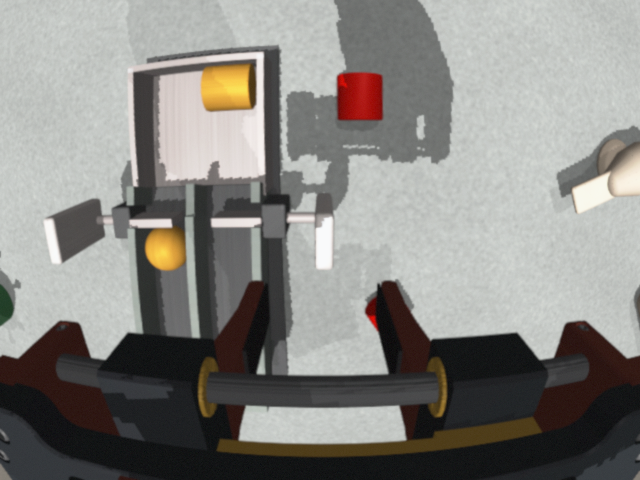

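The slug is in the pan at (229,88), the ball waits in its lane at (166,249), the left gate is home with its paddle at (323,243), and the gripper is clear.

```bash
python3 -c "
from workcell import manip
print(manip.finish_job())"
```

```text
the job is handed in; nothing more can be done
None
```

I pulled the left gate to its stop, the slug rolled into the pan by itself, and I eased the gate fully home; the ball still waits in its lane, and the job was handed in at about 8.6 s (no verdict was returned).

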